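# Set the dispenser's volume sleeve and key in the run

## Task

Set the dispenser by turning its scale sleeve to 70, clicked into that mark, and let go of it. Then start the run on the key pad: press the square key, then the round key, then the bar key, one at a time, each fully down and let up again; press no key before the sleeve is set, and leave the bottles and the other things standing where they are.

Things in the scene. Friction and masses are not known exactly. Their poses are not given: they have to be found in the camera images.
- dispenser: fixed dispenser: white round head 88 mm across, 40 mm high, with a grey pump block (75 x 66 mm, its screws to 40 mm high) behind it in +x, to 110 mm from the axis. Origin on the sleeve's axis at bench level, z up; it stands left or right of the key pad, turned up to 0.4 rad. The scale is on the head's top, on its -x side
- scale_mid (a point): the 50 mark, 37 mm from the sleeve's axis towards the dispenser's -x, on the head's top (40 mm). Raised black scale round the sleeve: 11 radial marks 0.3 rad apart for 0, 10 .. 100, those of 0, 50, 100 longer; values rise clockwise seen from above; the 0 end (dispenser's -y) has a round dot beyond it
- sleeve (a joint): angle of the scale sleeve, rad: 0 at scale value 0, 0.3 for each 10, 3.0 at 100 (stops at both ends); grows clockwise seen from above. When let go, a sprung detent (0.07 to 0.15 N m to turn past) clicks it to the nearest mark. A black pointer on its foot and a white line on its top, on the same side, point at the value
- sleeve_grip (a point): centre of the grip zone, on the sleeve's vertical axis, 69.5 mm above the bench. The sleeve is a ribbed grey cylinder 44 mm across (45 over ribs), its side free from 49 mm to its flat top 83.5 mm above the bench; below that a foot ring 50 mm across
- key_tray: fixed grey tray 75 (x) x 185 (y) x 12 mm, origin under its centre at bench level. Three black key modules (46 x 46 x 22 mm) are clipped on it in a row along its y, 55 mm apart, in any order
- square_key (a joint): press of the square key, m: 0 up, 0.006 fully down; spring return, 1.4 N to start and about 4 N fully down, then a rigid stop
- square_key_top (a point): centre of the top of the square key (square cap, 23 x 23 mm, white), 43.5 mm above the bench when up; the cap stands 9.5 mm above its module
- round_key (a joint): press of the round key, m: 0 up, 0.006 fully down; spring return, 1.4 N to start and about 4 N fully down, then a rigid stop
- round_key_top (a point): centre of the top of the round key (round cap, 25 mm across, white), 43.5 mm above the bench when up; the cap stands 9.5 mm above its module
- bar_key (a joint): press of the bar key, m: 0 up, 0.006 fully down; spring return, 1.4 N to start and about 4 N fully down, then a rigid stop
- bar_key_top (a point): centre of the top of the bar key (narrow bar cap, 34 mm (tray x) x 13 mm (tray y), white), 43.5 mm above the bench when up; the cap stands 9.5 mm above its module
- amber_bottle: bystander, loose: amber bottle with black cap, 55 mm across, 112 mm tall; origin at the centre of its underside, z up
- beaker: bystander, loose: clear beaker, 65 mm across, 77 mm tall; origin at the centre of its underside, z up
- tape_roll: bystander, loose: roll of label tape lying flat, 58 mm across, 19 mm high; origin at the centre of its underside, z up
- water_bottle: bystander, loose: clear bottle with blue cap, 66 mm across, 140 mm tall; origin at the centre of its underside, z up
- petri_dish: bystander, loose: petri dish, 59 mm across, 15 mm high; origin at the centre of its underside, z up

How it is judged:
By the outcome, as a careful person would: the job done as asked, in the order asked, and still so for the second after the job is handed in, with the robot touching nothing.
It also fails if it takes over 58 s, if anything falls off the work surface, if the arm or the gripper's body presses on something with over 40 N, if the wrist force passes 120 N, or if a joint passes its speed limit or range.

## Robot

A 6-joint arm with a two-finger parallel gripper is mounted at the origin on a cart in front of the work surface, level with it; the furniture and walls round the work are solid. World frame = base frame: x ahead of the robot, y to its left, z up, the work surface at z = 0. Lengths are in mm, angles in rad, forces in N, time in s.
With the tool pointing down it reaches from about 350 to 925 mm from the base axis. Payload 6.4 kg.
Tool frame: the origin (TCP) lies midway between the tips of the shut fingers; the grasp point (between the pads) lies 19 mm behind it; z points along the fingers, y is the line along which they close (so a half turn about z gives the same grasp; the last joint's range is limited). The gripper opens to 85 mm and grips with 20 to 120 N. Pads are 22 mm wide; open, the fingers measure 114 mm over their backs; the gripper's body (76 mm by 85 mm) begins 54 mm behind the grasp point. The pads swing forward as they close: fully open they stand 13 mm farther back than shut.
Start: joints at [-1.322, 0.245, 1.558, -0, 1.339, -0.174], TCP at [266.711, -592.773, 231.29] pointing down, gripper open.
Joint ranges: [-3.13, 3.13], [-1.02, 2.26], [0.13, 2.54], [-0.95, 4.09], [0.21, 2.88], [-2.74, 2.74]. Speed limits (rad/s): [2.57, 2.57, 3.14, 3.14, 3.14, 3.14].

## Interface

Orientations are given as a unit quaternion [w, x, y, z].
In Python, from workcell import r gives the robot as it stands.
- The arm moves only by the tool jog_arm, called after "Emit:" as a command line: name --argument value ..., lists and objects as JSON in quotes. Schema: {"type":"object","properties":{"moves":{"type":"array","items":{"type":"array","prefixItems":[{"type":"array","items":{"type":"number"},"minItems":3,"maxItems":3},{"type":"number"},{"type":"number"}],"minItems":3,"maxItems":3},"minItems":1,"maxItems":5},"clamp_n":{"type":"number"},"only":{"type":"string"},"quiet":{"type":"boolean"},"lines":{"type":"string"}},"required":["moves"],"additionalProperties":false}. moves is a list of rows, 1 to 5 of them, each written [[dx, dy, dz], turn, opening]: dx, dy, dz in shares of the most that a row can go, 1 being 62.5 mm, then a turn about the tool's z in fractions of the full range, 1 being 2 pi rad, then the finger opening in mm; each row shifts and turns the commanded pose from where the row before left it, along the tool's axes as they then stand; what a row does not reach is not made up. A row lasts 1/8 s, in which the tool goes at most 62.5 mm and 0.188 rad, less where a joint would pass 70% of its speed; a pose out of reach is approached as far as the arm can. The fingers move at their own pace and stop on an object; clamp_n is the grip in N (left out, the last holds). Time passes only in rows, so rows that do not move let the fingers close. The tool returns the time, the measured TCP pose, the force, the opening and the grip force at its end. only (a regular expression) keeps the lines of the reply that match it, lines (a string "A,B") keeps lines A to B, and quiet returns only ok. Shift and turn numbers lie between -1 and 1, and a call with a number outside is refused. Input that does not fit is refused with a message, and nothing moves.
- r.observe(): the state, without advancing time (a new reading comes with each control period).
- r.camera(name): name is "scene" or "top" or "wrist"; returns (picture, depth): 384x512x3 uint8, red, green, blue; 384x512 float32, mm along the optical axis (not along the pixel's ray), 0 where there is no reading.
- r.camera_model(name): a dict with "fx", "fy", "cx", "cy" (pixels), "xyz" and "rotation" of the camera in the world. Camera axes: x right, y up, looking along -z (the intrinsics and any distortion apply to the point x, -y, -z); pixel columns grow to the right and rows downward; lengths in mm; the calibration is good to about 2 mm. A picture is of the moment at which its call begins: read the wrist's pose just before it. camera_model takes no time and is no camera call; for the wrist camera it gives the pose at the moment of the call.
- r.hand_in(): hands the job in; it is judged then, once.
The state is a dict: "time_s": time; "joints": joint angles; "qd": joint speeds; "joint_torque": joint torques, N m; "eef_pos": TCP position; "ee_rot": TCP orientation; "force": force on the tool from outside, world axes, zero at the start; "torque": the same for the moment, N m; "width": finger opening in mm; "grasp_force": force on a finger pad.
Only numpy, scipy, OpenCV 4.12 (cv2) and the standard library are available. Lean on these libraries where they do the work, as an engineer would, in place of code of your own. Each camera call takes 0.05 s, during which the arm holds its last target. There are 200 camera calls.

## Working session

There is one attempt and no reset: what is moved stays moved. The work goes in short steps, Python scripts to look and compute and a tool call to move; the robot and the scene stay as the last step left them, time stands still between calls to the robot, and variables do not carry over. Pictures are saved under pics/ and viewed, at most 10 in all, crops included, and the job is handed in when it is done.

```bash
ls; mkdir -p pics
```

Create h.py:
```python
import numpy as np, cv2
from workcell import r
def snap(n,f):
    m=r.camera_model(n); p,d=r.camera(n); cv2.imwrite('pics/'+f+'.png',p[...,::-1]); np.savez('pics/'+f+'.npz',d=d,**{k:np.array(m[k]) for k in ('fx','fy','cx','cy','xyz','rotation')},); return m,p,d
def ld(f): return np.load('pics/'+f+'.npz')
def ray(m,u,v):
    R=np.array(m['rotation']); 
    return R@np.array([(u-m['cx'])/m['fx'],-(v-m['cy'])/m['fy'],-1.])
def atz(m,u,v,z):
    d=ray(m,u,v);c=np.array(m['xyz']);return c+d*(z-c[2])/d[2]
def dep(m,u,v): return np.array(m['xyz'])+ray(m,u,v)*float(np.median(m['d'][int(v)-1:int(v)+2,int(u)-1:int(u)+2]))
```

Run:
```python
from h import *
for n in('top','scene'):
    m,p,d=snap(n,n+'0'); print({k:np.round(v,3).tolist() if not isinstance(v,str) else v for k,v in m.items()})
print(r.observe())
a=cv2.imread('pics/top0.png');b=cv2.imread('pics/scene0.png')
cv2.imwrite('pics/top0b.png',cv2.resize(a,(800,600)))
cv2.imwrite('pics/scene0b.png',cv2.resize(b,(800,600)))
```

```text
pics
workcell.py
{'fx': 469.341, 'fy': 469.341, 'cx': 262.366, 'cy': 191.361, 'xyz': [496.557, -20.204, 1133.668], 'rotation': [0.712, 0.022, -0.018, -0.702]}
{'fx': 360.224, 'fy': 360.224, 'cx': 261.986, 'cy': 197.483, 'xyz': [112.713, 647.716, 455.942], 'rotation': [-0.257, -0.149, 0.502, 0.812]}
{'time_s': 0.1, 'joints': array([-1.32210317e+00,  2.45734051e-01,  1.55889681e+00, -8.20798568e-06,
        1.33867835e+00, -1.74107558e-01]), 'qd': array([ 0.00159011, -0.00176672, -0.00242877,  0.00120174, -0.00142364,
        0.00040472]), 'joint_torque': array([-3.99582759e-04, -4.30678260e+01, -3.27128255e+01, -1.10464698e-04,
        2.86898336e-03,  4.24451088e-06]), 'eef_pos': array([ 266.58035764, -592.27464601,  230.2944938 ]), 'ee_rot': array([-8.57533543e-04,  9.77737478e-01,  2.09830138e-01, -3.59905562e-05]), 'force': array([ 0.32288342, -0.60002509,  0.16393209]), 'torque': array([ 0.02444251, -0.01800243, -0.02631868]), 'grasp_force': 0.0, 'width': 85.08544756506178}
```

View pics/top0b.png

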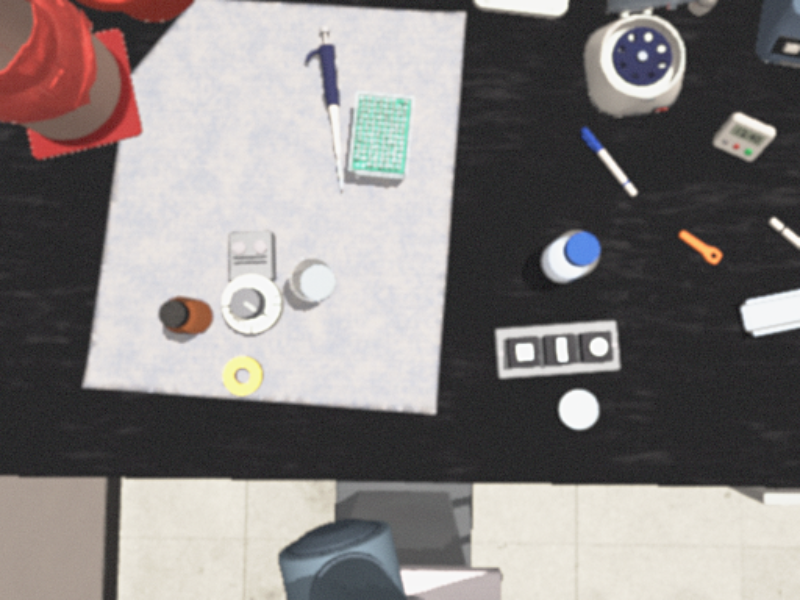

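View pics/scene0b.png

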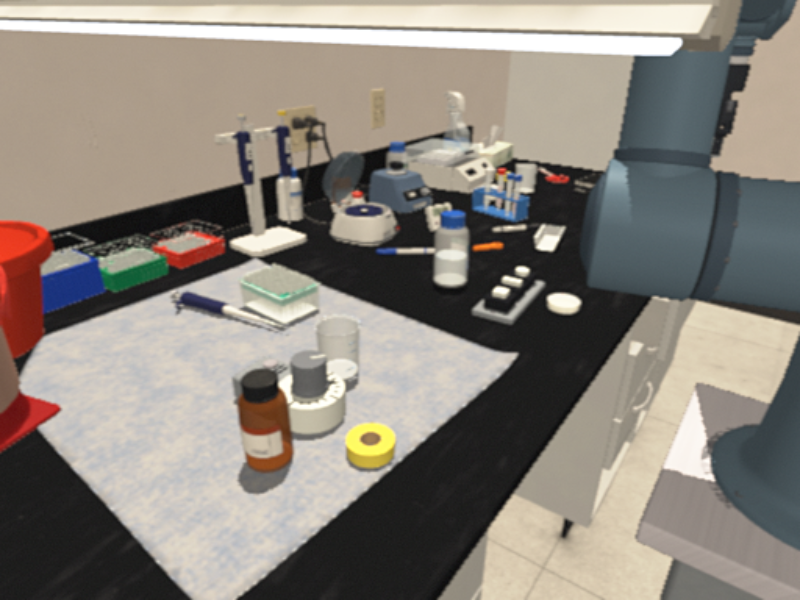

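The top view (800x600) shows the dispenser at (250,304), the amber bottle on its left at (183,318) and the beaker on its right at (312,285). The tray is at (557,349), with its keys left to right square (524,352), bar (562,349) and round (598,346). The scene view confirms this layout and shows a shelf edge overhead.

Run:
```python
s=open('h.py').read()
s=s.replace("import numpy","from scipy.spatial.transform import Rotation as Ro\nimport numpy",1).replace("R=np.array(m['rotation']);","q=np.array(m['rotation']); R=Ro.from_quat(q[[1,2,3,0]]).as_matrix()")
s+='''
def go(target,yaw=None):
    o=r.observe();q=o['ee_rot'];R=Ro.from_quat(q[[1,2,3,0]]).as_matrix()
    print('tcp',o['eef_pos'].round(1),'yaw of tool y',round(float(np.arctan2(R[1,1],R[0,1])),3),'t',o['time_s'],'F',o['force'].round(1),'w',round(o['width'],1),'j6',o['joints'][5].round(2))
    if target is not None: print('delta tool',(R.T@(np.array(target)-o['eef_pos'])).round(1))
'''
open('h.py','w').write(s)
```

Run:
```python
from h import *
m=ld('top0')
for n,u,v,z in [('sleeve',245,303,83.5),('head',251,304,40),('block',251,255,40),('amber',174,315,112),('beak',316,280,77),('tape',242,376,19),('sq',524,352,43.5),('bar',562,349,43.5),('rd',598,346,43.5),('water',582,248,140),('petri',579,409,15)]:
    print(n,atz(m,u*.64,v*.64,z).round(1),dep(m,u*.64,v*.64).round(1))
go([440,160,230])
```

```text
sleeve [546.6 222.7  83.5] [546.6 222.7  83.2]
head [547.3 223.7  40. ] [545.3 214.3  82.3]
block [620.9 225.7  40. ] [621.2 226.3  37.2]
amber [527.  314.8 112. ] [526.9 313.8 115.2]
beak [581.7 122.3  77. ] [587.5 132.1   4.6]
tape [438.9 239.1  19. ] [437.9 243.2   1.4]
sq [ 481.8 -183.9   43.5] [ 481.8 -183.7   44.8]
bar [ 487.  -240.1   43.5] [ 487.1 -240.    44.2]
rd [ 492.3 -293.4   43.5] [ 492.3 -293.6   42.6]
water [ 625.4 -247.4  140. ] [ 625.5 -247.5  139.5]
petri [ 396.6 -271.9   15. ] [ 396.5 -272.    14.5]
tcp [ 266.6 -592.3  230.3] yaw of tool y -1.148 t 0.1 F [ 0.3 -0.6  0.2] w 85.1 j6 -0.17
delta tool [ 466.8 -614.9    1.5]
```

The rows are not in the units I measure in: shifts go in shares of 62.5 mm and turns go in shares of 2 pi rad. I convert before sending: -44.6 mm is -0.7136, 41.5 mm is 0.664.

Emit:
jog_arm --moves '[[[0.664, -0.7136, -0.0224], 0, 85], [[0.664, -0.7136, -0.0224], 0, 85], [[0.664, -0.7136, -0.0224], 0, 85], [[0.664, -0.7136, -0.0224], 0, 85], [[0.664, -0.7136, -0.0224], 0, 85]]'

```text
time_s: 0.72
eef_pos: [364.6, -302.2, 237.9]
ee_rot: [-0.0, 0.978, 0.21, 0.0]
force: [1.2, -0.3, 0.4]
width: 85.2
grasp_force: 0.0
```

Emit:
jog_arm --moves '[[[0.664, -0.7136, -0.0224], 0, 85], [[0.664, -0.7136, -0.0224], 0, 85], [[0.664, -0.7136, -0.0224], 0, 85], [[0.664, -0.7136, -0.0224], 0, 85], [[0.664, -0.7136, -0.0224], 0, 85]]'

```text
time_s: 1.35
eef_pos: [462.2, -13.7, 245.2]
ee_rot: [0.0, 0.978, 0.21, 0.0]
force: [1.0, -1.6, -0.1]
width: 85.1
grasp_force: 0.0
```

```bash
python3 -c "from h import *; go([530,215,250])"
```

```text
tcp [462.2 -13.7 245.2] yaw of tool y -1.148 t 1.35 F [ 1.  -1.6 -0.1] w 85.1 j6 0.87
delta tool [ 155.6 -180.8   -4.8]
```

To row units: -46 mm is -0.736, -45 mm is -0.72.

Emit:
jog_arm --moves '[[[0.624, -0.72, 0], 0, 85], [[0.624, -0.72, 0], 0, 85], [[0.624, -0.72, 0], 0, 85], [[0.624, -0.736, 0], 0, 85], [[0, 0, 0], 0, 85]]'

```text
time_s: 1.98
eef_pos: [529.9, 216.5, 244.4]
ee_rot: [-0.0, 0.977, 0.212, -0.001]
force: [-0.7, -0.6, -0.6]
width: 85.2
grasp_force: 0.0
```

Run:
```python
from h import *
go([547,223,250])
m,p,d=snap('wrist','w1');print(m['xyz'],m['rotation'])
cv2.imwrite('pics/w1b.png',cv2.resize(p[...,::-1],(800,600)))
```

```text
tcp [529.9 216.5 244.4] yaw of tool y -1.143 t 1.975 F [-0.7 -0.6 -0.6] w 85.2 j6 1.33
delta tool [18.2  1.2 -5.6]
[590.77381643 244.53076823 386.73427373] [ 0.833825   -0.11207063  0.07303941 -0.53557565]
```

View pics/w1b.png

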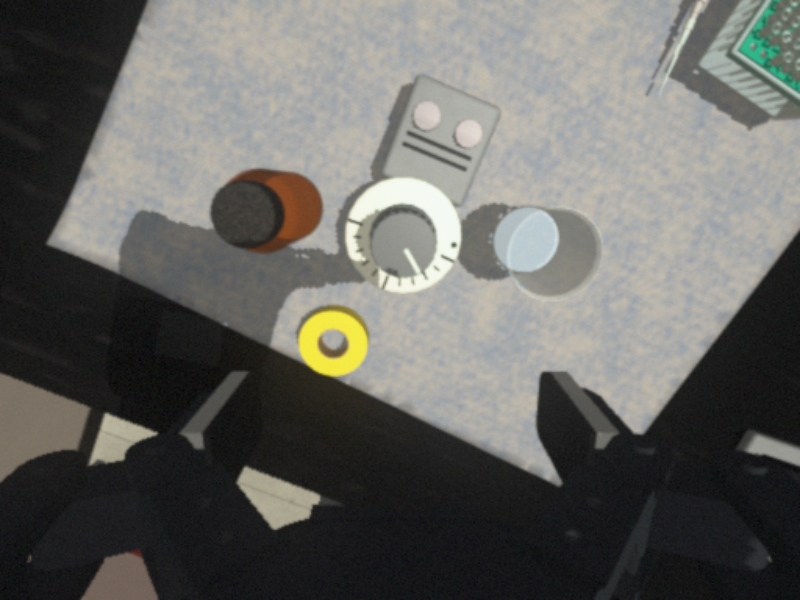

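The wrist view shows the head at (403,236) with the dot at (454,244) at the 0 end, the long 50 mark near (386,283), and the white line pointing to about (424,277). An enlarged crop will give the marks more exactly.

Run:
```python
import cv2
a=cv2.imread('pics/w1.png')[105:195,205:310]
cv2.imwrite('pics/w1c.png',cv2.resize(a,None,fx=6.5,fy=6.5,interpolation=cv2.INTER_CUBIC))
```

```text
(no output)
```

View pics/w1c.png

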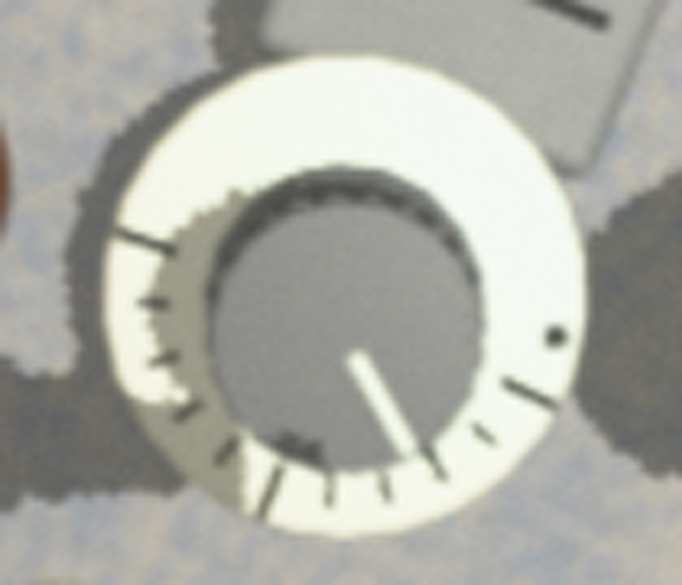

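The crop shows the marks from 0 at (529,393), through the long 50 mark at (270,493) and 70 at (188,411), to 100 at (145,242). The white line runs from (355,355) to (405,450), and there is an unexplained dark smudge at (300,445).

Run:
```python
from h import *
from scipy.optimize import least_squares
m=ld('w1')
f=lambda x,y,z: atz(m,205+(x+.5)/6.5-.5,105+(y+.5)/6.5-.5,z)
M=[(0,529,393),(10,485,434),(20,434,463),(30,386,488),(40,329,490),(50,270,493),(60,228,452),(70,188,411),(80,166,357),(90,153,302),(100,145,242)]
P=np.array([f(x,y,40)[:2] for _,x,y in M]);V=np.array([k[0] for k in M])
# long marks have other mid radius -> fit directions: centre + yaw, radius free for long/short
L=np.isin(V,[0,50,100])
def res(p):
    a=p[2]-V*.03; rr=np.where(L,p[3],p[4]); return (P-np.c_[p[0]+rr*np.cos(a),p[1]+rr*np.sin(a)]).ravel()
s=least_squares(res,[547,223,3.14+1.5,37,36]);p=s.x
print('centre',p[:2].round(1),'yaw zero mark',p[2].round(3),'r',p[3:].round(1),'rms',np.sqrt((s.fun**2).mean()).round(2),'disp yaw',(p[2]-1.5-np.pi).round(3))
a,b=f(355,355,83.5),f(405,450,83.5);d=b-a;an=np.arctan2(d[1],d[0])
print('line pts',a.round(1),b.round(1),'angle',an,'value',((p[2]-an+np.pi)%(2*np.pi)-np.pi)/.03)
d2=b[:2]-p[:2];print('from axis value',((p[2]-np.arctan2(d2[1],d2[0])+np.pi)%(2*np.pi)-np.pi)/.03)
# outlines: head circle & sleeve top circle
for n,x,y,z in [('headL',105,297,40),('headR',586,297,40),('headT',345,57,40),('headB',345,537,40),('topL',214,335,83.5),('topR',486,335,83.5),('topB',350,470,83.5),('topT',350,203,83.5),('smudge',300,445,83.5)]: print(n,f(x,y,z)[:2].round(1))
print('depth top',dep(m,205+330/6.5,105+330/6.5).round(1),dep(m,205+345/6.5,105+100/6.5).round(1))
go([*p[:2],250])
```

```text
centre [549.9 223.4] yaw zero mark 4.692 r [37.3 34.3] rms 0.31 disp yaw 0.051
line pts [548.5 221.2  83.5] [537.9 207.5  83.5] angle -2.2281930554639855 value 21.24871961168798
from axis value 20.98573309094339
headL [533.2 263.1]
headR [569.1 184.6]
headT [589.  241.3]
headB [510.8 205.4]
topL [542.1 242.8]
topR [559.9 203.8]
topB [531.2 214.2]
topT [569.6 231.9]
smudge [531.6 223.2]
depth top [550.3 225.9  83.9] [582.1 237.6  39.4]
tcp [529.7 214.7 244.4] yaw of tool y -1.145 t 2.025 F [0.2 0.1 0.3] w 85.1 j6 1.33
delta tool [21.9  0.4 -5.7]
```

To row units: 8 mm is 0.128, -0.188 rad / 6.2832 = -0.0299.

Emit:
jog_arm --moves '[[[0, 0, 0.128], -0.0299, 70], [[0, 0, 0.128], -0.0299, 70], [[0, 0, 0.128], -0.0299, 70], [[0, 0, 0.128], -0.0299, 70], [[0, 0, 0.128], -0.0299, 70]]' --clamp_n 40

```text
time_s: 2.65
eef_pos: [529.9, 211.8, 204.8]
ee_rot: [-0.0, 0.776, 0.631, -0.0]
force: [-0.0, -0.3, 0.4]
width: 69.9
grasp_force: 0.0
```

Emit:
jog_arm --moves '[[[0, 0, 0.128], -0.0299, 70], [[0, 0, 0.128], -0.0299, 70], [[0, 0, 0.128], -0.0299, 70], [[0, 0, 0], 0, 70]]'

```text
time_s: 3.15
eef_pos: [529.5, 212.0, 180.5]
ee_rot: [-0.001, 0.574, 0.819, -0.001]
force: [0.4, -0.1, -0.4]
width: 70.1
grasp_force: 0.0
```

```bash
python3 -c "from h import *; go([550.3,223.3,50])"
```

```text
tcp [529.5 212.  180.5] yaw of tool y 0.348 t 3.15 F [ 0.4 -0.1 -0.4] w 70.1 j6 -0.17
delta tool [  3.5  23.7 130.4]
```

Run:
```python
from h import *
snap('wrist','w2')
for n in('w1','w2'):
    m=ld(n);d=m['d'];v,u=np.indices(d.shape);q=m['rotation'];R=Ro.from_quat(q[[1,2,3,0]]).as_matrix()
    C=np.stack([(u-m['cx'])/m['fx']*d,-(v-m['cy'])/m['fy']*d,-d],-1)@R.T+m['xyz']
    k=(abs(C[...,2]-83.5)<5)&(np.hypot(C[...,0]-550,C[...,1]-223)<32)&(d>0)
    p=C[k]; (cx,cy),rad=cv2.minEnclosingCircle(p[:,:2].astype(np.float32)); print(n,k.sum(),p.mean(0).round(1),cx,cy,rad)
a=cv2.imread('pics/w2.png');cv2.imwrite('pics/w2b.png',cv2.resize(a,(800,600)))
```

```text
w1 1435 [550.6 224.   83.2] 549.95263671875 223.6370391845703 22.58458137512207
w2 2111 [549.7 225.   83.2] 550.2333984375 224.13555908203125 22.53168296813965
```

View pics/w2b.png

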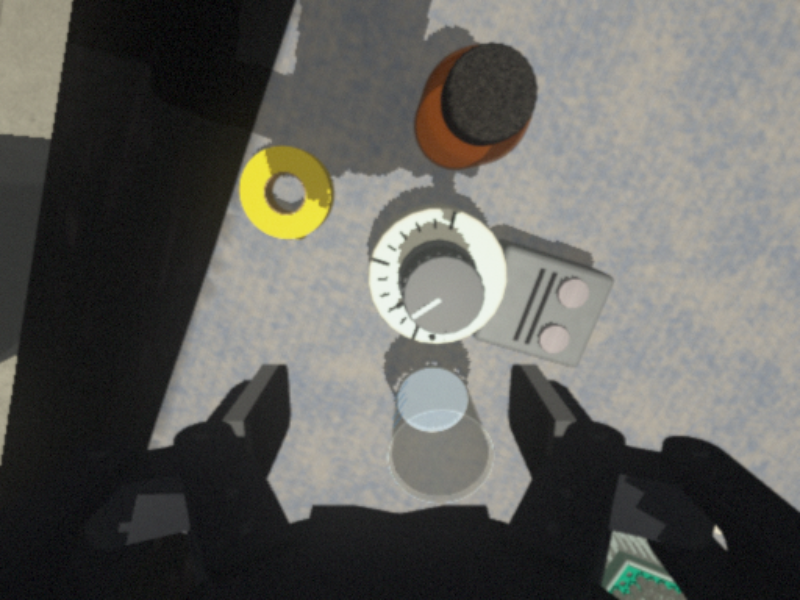

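The second view agrees: sleeve axis at (550,224), top at 83.2 mm, line still at about 20. Now centring over it, lowering, and gripping.

To row units: 25 mm is 0.4, 20 mm is 0.32.

Emit:
jog_arm --moves '[[[0.032, 0.192, 0.32], 0, 70], [[0.032, 0.184, 0.32], 0, 70], [[0, 0, 0.4], 0, 70], [[0, 0, 0], 0, 70]]'

```text
time_s: 3.7
eef_pos: [549.5, 224.4, 114.6]
ee_rot: [-0.001, 0.573, 0.819, -0.002]
force: [-0.4, -0.2, -0.3]
width: 69.9
grasp_force: 0.0
```

```bash
python3 -c "from h import *; go([550.1,223.8,50])"
```

```text
tcp [549.5 224.4 114.6] yaw of tool y 0.349 t 3.7 F [-0.4 -0.2 -0.3] w 69.9 j6 -0.15
delta tool [-0.9  0.7 64.6]
```

To row units: 22 mm is 0.352, 20 mm is 0.32.

Emit:
jog_arm --moves '[[[0, 0, 0.352], 0, 70], [[0, 0, 0.352], 0, 70], [[0, 0, 0.32], 0, 70], [[0, 0, 0], 0, 70]]'

```text
time_s: 4.2
eef_pos: [550.0, 224.8, 51.3]
ee_rot: [-0.001, 0.573, 0.82, -0.001]
force: [-0.5, 0.2, -0.6]
width: 70.0
grasp_force: 0.0
```

Emit:
jog_arm --moves '[[[0, 0, 0], 0, 40], [[0, 0, 0], 0, 40], [[0, 0, 0], 0, 40], [[0, 0, 0], 0, 40]]' --clamp_n 40

```text
time_s: 4.7
eef_pos: [550.0, 224.8, 53.8]
ee_rot: [-0.001, 0.572, 0.82, -0.001]
force: [-7.8, -3.5, 7.4]
width: 42.7
grasp_force: 40.9
```

```bash
python3 -c "from h import *; go([550.1,223.8,50])"
```

```text
tcp [550.  224.8  53.8] yaw of tool y 0.352 t 4.7 F [-7.8 -3.5  7.4] w 42.7 j6 -0.15
delta tool [-0.9 -0.2  3.8]
```

To row units: -2 mm is -0.032, 0.15 rad / 6.2832 = 0.0239.

Emit:
jog_arm --moves '[[[0, 0, -0.032], 0.0159, 40], [[0, 0, 0], 0.0239, 40], [[0, 0, 0], 0.0239, 40], [[0, 0, 0], 0.0239, 40], [[0, 0, 0], 0.0239, 40]]'

```text
time_s: 5.32
eef_pos: [550.7, 224.7, 54.0]
ee_rot: [0.0, 0.82, 0.572, -0.0]
force: [0.6, -1.7, -6.1]
width: 42.8
grasp_force: 42.8
```

Emit:
jog_arm --moves '[[[0, 0, 0], 0.0255, 40], [[0, 0, 0], 0.0255, 40], [[0, 0, 0], 0.0255, 40], [[0, 0, 0], 0.0255, 40], [[0, 0, 0], 0.0255, 40]]'

```text
time_s: 5.95
eef_pos: [551.4, 224.0, 54.0]
ee_rot: [0.001, 0.978, 0.207, 0.001]
force: [4.4, -4.1, -7.6]
width: 42.6
grasp_force: 42.7
```

Emit:
jog_arm --moves '[[[0, 0, 0], 0, 40]]'

```text
time_s: 6.08
eef_pos: [551.4, 224.0, 54.0]
ee_rot: [0.001, 0.978, 0.21, 0.001]
force: [3.5, -3.6, -8.3]
width: 43.0
grasp_force: 42.7
```

```bash
python3 -c "from h import *; go([550.1,223.8,50]);print(r.observe()['torque'])"
```

```text
tcp [551.4 224.   54. ] yaw of tool y -1.149 t 6.075 F [ 3.5 -3.6 -8.3] w 43.0 j6 1.35
delta tool [-1.3 -0.3  4. ]
[-0.71046509 -0.66376395  0.07518976]
```

Turned by 1.50 rad. Releasing, rising, and looking.

Emit:
jog_arm --moves '[[[0, 0, 0], 0, 65], [[0, 0, 0], 0, 65], [[0, 0, 0], 0, 65]]'

```text
time_s: 6.45
eef_pos: [551.3, 225.4, 55.0]
ee_rot: [-0.0, 0.978, 0.21, 0.001]
force: [-0.8, -0.0, -0.7]
width: 64.7
grasp_force: 0.0
```

Emit:
jog_arm --moves '[[[0, 0, -0.64], 0, 65], [[0, 0, -0.8], 0, 65], [[0, 0, -0.8], 0, 65], [[0, 0, 0], 0, 65]]'

```text
time_s: 6.95
eef_pos: [553.9, 226.0, 200.4]
ee_rot: [0.0, 0.978, 0.21, 0.005]
force: [-0.6, 0.6, -0.3]
width: 65.0
grasp_force: 0.0
```

Run:
```python
from h import *
go(None)
m,p,d=snap('wrist','w3')
# project axis point
q=m['rotation'];R=Ro.from_quat(np.array(q)[[1,2,3,0]]).as_matrix();c=R.T@(np.array([550,223.8,60])-m['xyz'])
u,v=int(m['cx']+m['fx']*c[0]/-c[2]),int(m['cy']-m['fy']*c[1]/-c[2]);print(u,v)
a=p[max(v-48,0):v+48,u-56:u+56,::-1];print(a.shape,max(v-48,0),u-56)
cv2.imwrite('pics/w3c.png',cv2.resize(a,None,fx=6,fy=6,interpolation=cv2.INTER_CUBIC))
```

```text
tcp [553.9 226.  200.4] yaw of tool y -1.148 t 6.95 F [-0.6  0.6 -0.3] w 65.0 j6 1.35
255 187
(96, 112, 3) 139 199
```

View pics/w3c.png

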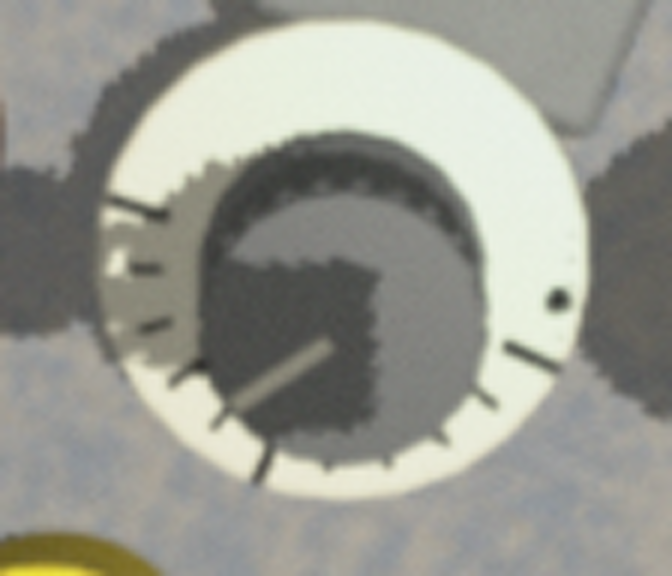

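The line runs from (330,345) to (235,405), and the pointer seems to merge with the 70 mark at (180,378). I'll compute the value.

Run:
```python
from h import *
m=ld('w3')
f=lambda x,y,z: atz(m,199+(x+.5)/6-.5,139+(y+.5)/6-.5,z)[:2]
c=np.array([550.1,223.8])
val=lambda d:((4.692-np.arctan2(d[1],d[0])+np.pi)%(2*np.pi)-np.pi)/.03
a,b=f(330,345,83.5),f(235,405,83.5);print('line',a,b,val(b-a),val(b-c))
for n,x,y in [(0,532,357),(50,262,464),(60,218,417),(70,180,378),(80,155,327),(90,145,268),(100,137,208)]: print(n,val(f(x,y,40)-c))
print('ptr',val(f(197,366,47)-c))
go([481.8,-183.9,120])
```

```text
line [547.26005192 224.93376568] [532.62336083 234.26612714] 70.60054740625853 69.66636706090833
0 0.3759745115853974
50 50.32777532781398
60 60.36477753391167
70 69.64711248265256
80 79.40716109679214
90 89.75230580036705
100 99.42038599086712
ptr 71.2044967302374
tcp [552.2 225.6 197.1] yaw of tool y -1.148 t 7.0 F [-0.  -0.4 -0.9] w 64.8 j6 1.35
delta tool [-232.7  344.4   76.3]
```

The sleeve is clicked at 70. Next: fingers shut, then over to the key pad.

To row units: 49.6 mm is 0.7936, -31.3 mm is -0.5008.

Emit:
jog_arm --moves '[[[-0.5008, 0.7936, 0], 0, 0], [[-0.5008, 0.7936, 0], 0, 0], [[-0.5008, 0.7936, 0], 0, 0], [[-0.5008, 0.7936, 0], 0, 0], [[-0.5008, 0.7936, 0], 0, 0]]' --clamp_n 40

```text
time_s: 7.62
eef_pos: [508.4, -66.5, 192.6]
ee_rot: [-0.001, 0.978, 0.21, -0.001]
force: [0.8, 0.9, -0.1]
width: -0.4
grasp_force: 0.0
```

Emit:
jog_arm --moves '[[[-0.5008, 0.7936, 0], 0, 0], [[-0.5008, 0.7936, 0], 0, 0], [[-0.5008, 0.7936, 0], 0, 0], [[0, 0, 0], 0, 0], [[0, 0, 0], 0, 0]]'

```text
time_s: 8.25
eef_pos: [484.6, -238.7, 192.8]
ee_rot: [-0.001, 0.978, 0.21, -0.001]
force: [-0.6, -0.3, -0.7]
width: -0.0
grasp_force: 0.0
```

Run:
```python
from h import *
go([481.8,-183.9,60])
m,p,d=snap('wrist','w4')
cv2.imwrite('pics/w4b.png',cv2.resize(p[...,::-1],(800,600)))
```

```text
tcp [ 484.6 -238.7  192.8] yaw of tool y -1.148 t 8.25 F [-0.6 -0.3 -0.7] w -0.0 j6 0.48
delta tool [ 20.  -50.8 132.9]
```

View pics/w4b.png

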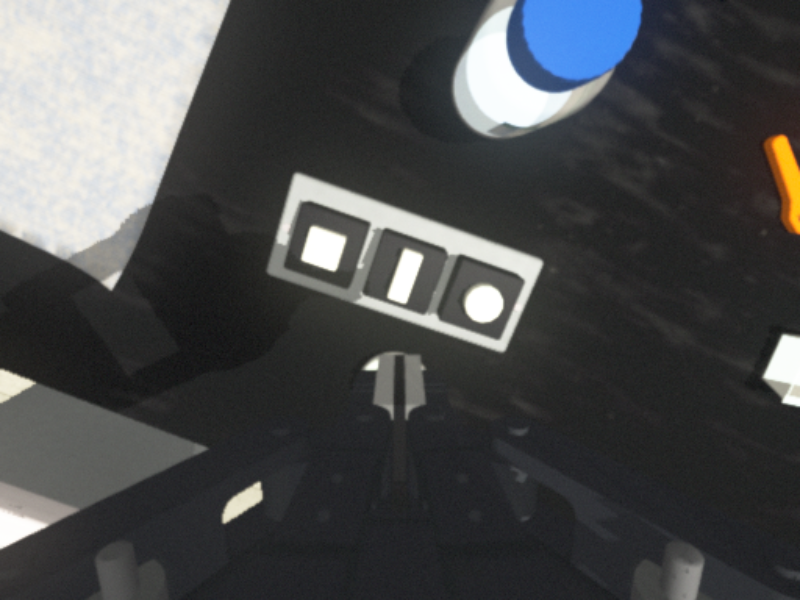

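Keys here: square cap at (324,248), bar at (404,277), round at (483,302). The water bottle is behind the tray.

Run:
```python
from h import *
m=ld('w4')
for n,u,v in [('sq',324,248),('bar',404,277),('rd',483,302)]: print(n,atz(m,u*.64,v*.64,43.5).round(1),dep(m,u*.64,v*.64).round(1))
```

```text
sq [ 484.  -186.    43.5] [ 484.1 -186.    43.9]
bar [ 487.8 -239.9   43.5] [ 487.7 -239.9   43.3]
rd [ 493.8 -293.8   43.5] [ 493.9 -293.6   43.9]
```

To row units: 40 mm is 0.64, -16.3 mm is -0.2608.

Emit:
jog_arm --moves '[[[0.112, -0.2608, 0.64], 0, 0], [[0.112, -0.2608, 0.64], 0, 0], [[0.112, -0.2624, 0.64], 0, 0], [[0, 0, 0.192], 0, 0], [[0, 0, 0], 0, 0]]'

```text
time_s: 8.93
eef_pos: [484.5, -185.7, 62.3]
ee_rot: [-0.0, 0.978, 0.21, -0.0]
force: [-0.1, -0.4, 0.4]
width: -0.3
grasp_force: 0.0
```

```bash
python3 -c "from h import *; go([483.5,-185.5,37])"
```

```text
tcp [ 484.5 -185.7   62.3] yaw of tool y -1.147 t 8.925 F [-0.1 -0.4  0.4] w -0.3 j6 0.56
delta tool [-0.8 -0.6 25.3]
```

To row units: 12 mm is 0.192, 6 mm is 0.096.

Emit:
jog_arm --moves '[[[0, 0, 0.192], 0, 0], [[0, 0, 0.096], 0, 0], [[0, 0, 0.064], 0, 0], [[0, 0, 0.048], 0, 0], [[0, 0, 0.024], 0, 0]]'

```text
time_s: 9.55
eef_pos: [484.8, -186.7, 37.2]
ee_rot: [0.0, 0.978, 0.21, -0.0]
force: [-6.0, 1.2, 19.2]
width: 0.1
grasp_force: 9.5
```

Emit:
jog_arm --moves '[[[0, 0, 0], 0, 0]]'

```text
time_s: 9.68
eef_pos: [484.8, -186.8, 37.4]
ee_rot: [0.0, 0.978, 0.21, -0.0]
force: [-5.4, 0.4, 12.9]
width: -0.2
grasp_force: 6.3
```

To row units: 51 mm is 0.816, -22 mm is -0.352.

Emit:
jog_arm --moves '[[[0, 0, -0.24], 0, 0], [[0, 0, -0.352], 0, 0], [[-0.288, 0.816, 0], 0, 0], [[-0.288, 0.816, 0], 0, 0], [[0, 0, 0], 0, 0]]'

```text
time_s: 10.3
eef_pos: [493.9, -297.5, 73.9]
ee_rot: [0.001, 0.978, 0.208, 0.001]
force: [0.2, 0.5, 0.7]
width: 0.3
grasp_force: 0.0
```

```bash
python3 -c "from h import *; go([493.4,-293.6,37])"
```

```text
tcp [ 493.9 -297.5   73.9] yaw of tool y -1.152 t 10.3 F [0.2 0.5 0.7] w 0.3 j6 0.41
delta tool [ 1.1 -3.8 36.9]
```

Emit:
jog_arm --moves '[[[0, 0, 0], 0, 0]]'

```text
time_s: 10.42
eef_pos: [493.0, -293.4, 72.6]
ee_rot: [-0.001, 0.978, 0.21, -0.0]
force: [-0.7, -0.1, -0.7]
width: -0.1
grasp_force: 0.0
```

```bash
python3 -c "from h import *; go([493.4,-293.6,37])"
```

```text
tcp [ 493.  -293.4   72.6] yaw of tool y -1.148 t 10.425 F [-0.7 -0.1 -0.7] w -0.1 j6 0.41
delta tool [ 0.3  0.3 35.6]
```

To row units: 22 mm is 0.352, 6 mm is 0.096.

Emit:
jog_arm --moves '[[[0, 0, 0.352], 0, 0], [[0, 0, 0.096], 0, 0], [[0, 0, 0.064], 0, 0], [[0, 0, 0.048], 0, 0], [[0, 0, 0.024], 0, 0]]'

```text
time_s: 11.05
eef_pos: [493.7, -293.6, 37.4]
ee_rot: [-0.0, 0.978, 0.21, 0.0]
force: [-4.5, 6.0, 14.8]
width: -0.3
grasp_force: 7.0
```

Emit:
jog_arm --moves '[[[0, 0, 0.008], 0, 0], [[0, 0, 0], 0, 0]]'

```text
time_s: 11.3
eef_pos: [493.7, -293.6, 37.4]
ee_rot: [-0.0, 0.978, 0.21, -0.0]
force: [-5.2, 5.3, 11.5]
width: 0.2
grasp_force: 5.9
```

To row units: -25.5 mm is -0.408, -22 mm is -0.352.

Emit:
jog_arm --moves '[[[0, 0, -0.24], 0, 0], [[0, 0, -0.352], 0, 0], [[0.136, -0.408, 0], 0, 0], [[0.136, -0.408, 0], 0, 0], [[0, 0, 0], 0, 0]]'

```text
time_s: 11.92
eef_pos: [487.9, -239.5, 73.2]
ee_rot: [0.0, 0.978, 0.211, 0.0]
force: [-0.4, -0.7, -1.3]
width: -0.2
grasp_force: 0.0
```

Emit:
jog_arm --moves '[[[0, 0, 0], 0, 0]]'

```text
time_s: 12.05
eef_pos: [488.4, -241.3, 73.4]
ee_rot: [0.001, 0.978, 0.21, 0.0]
force: [0.5, -0.3, -0.9]
width: -0.1
grasp_force: 0.0
```

```bash
python3 -c "from h import *; go([487.6,-240,37])"
```

```text
tcp [ 488.4 -241.3   73.4] yaw of tool y -1.148 t 12.05 F [ 0.5 -0.3 -0.9] w -0.1 j6 0.48
delta tool [-0.2 -1.6 36.4]
```

To row units: 22 mm is 0.352, 6 mm is 0.096.

Emit:
jog_arm --moves '[[[0, -0.0096, 0.352], 0, 0], [[0, 0, 0.096], 0, 0], [[0, 0, 0.064], 0, 0], [[0, 0, 0.048], 0, 0], [[0, 0, 0.032], 0, 0]]'

```text
time_s: 12.68
eef_pos: [487.9, -240.5, 37.2]
ee_rot: [0.0, 0.978, 0.21, -0.0]
force: [-8.3, 3.7, 18.6]
width: -0.0
grasp_force: 9.6
```

Emit:
jog_arm --moves '[[[0, 0, 0.008], 0, 0], [[0, 0, 0], 0, 0]]'

```text
time_s: 12.92
eef_pos: [487.9, -240.5, 37.4]
ee_rot: [0.0, 0.978, 0.21, -0.0]
force: [-8.8, 1.7, 14.6]
width: -0.3
grasp_force: 7.3
```

Emit:
jog_arm --moves '[[[0, 0, -0.24], 0, 0], [[0, 0, -0.64], 0, 0], [[0, 0, -0.88], 0, 0], [[0, 0, -0.48], 0, 0], [[0, 0, 0], 0, 0]]'

```text
time_s: 13.55
eef_pos: [489.6, -241.1, 179.0]
ee_rot: [0.003, 0.978, 0.21, 0.003]
force: [-0.2, 0.2, -2.1]
width: -0.2
grasp_force: 0.0
```

Run:
```python
from h import *
m,p,d=snap('top','top1')
print(r.observe()['force'])
a=cv2.imread('pics/top1.png')[130:280,90:410]
cv2.imwrite('pics/top1c.png',cv2.resize(a,None,fx=2.5,fy=2.5,interpolation=cv2.INTER_CUBIC))
```

```text
[-0.84378512 -0.58265658 -1.71720158]
```

View pics/top1c.png

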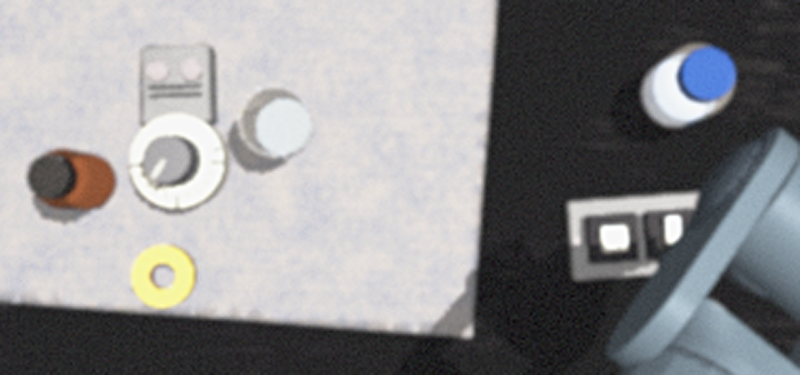

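The sleeve line, (165,160) to (150,180) in this crop, still points to 70. The bottles, beaker and tape roll are where they were. All three keys reached their stop and the robot is clear of everything.

```bash
python3 -c "from workcell import r; print(r.hand_in())"
```

```text
the job is handed in; nothing more can be done
None
```

The job is handed in: the sleeve is clicked at 70 and released, and the square, round and bar keys were then pressed in that order, each to its stop and let up; the bottles, beaker and tape roll looked unmoved in the last top view, where the arm hid the petri dish.

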